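# Clear the metal offcuts off the instrument bench into the latched scrap box

## Task

Clear the two metal offcuts off the bench into the green scrap box, first swinging its latch lever right round towards the robot and opening the lid until it stands upright. Put in the short aluminium profile; the long black heat sink lies half under the instrument riser, so draw it out by its free end until it is quite clear, set it down on the bench and let go, then take it again by its middle and lay it flat in the box. Leave the lid up and the latch swung clear, and do not disturb the other things on the bench.

Things in the scene. Friction and masses are not known exactly. Their poses are not given: they have to be found in the camera images.
- scrap_box: fixed dark green sheet-steel scrap box, outside 200 (x) x 260 (y) x 85 mm high without the lid, walls and floor 4 mm thick, so inside 192 x 252 mm and 81 mm deep. Origin: centre of its underside on the bench; x points from the latch side (front, towards the robot) to the hinge side (back), y along its length, z up. Front latch bracket: 32 mm proud of the front wall, at y = +70 mm, all below the rim
- lid (a joint): hinge of the lid (rad): 0 shut, grows as the lid's front edge rises, 1.57 upright, stop at 1.85. A stiff friction hinge: the lid stays where it is left; lifting at the handle takes about 6 N. The latch nose blocks it until the latch is swung clear
- lid_handle (a point): middle of the bar of the lid's bow handle: a round steel bar 10 mm thick and 100 mm long between its posts, along the box's y axis, standing with its centre 32 mm off the lid's outer face (lid 6 mm thick, a flat plate 200 x 260 mm) and 45 mm back from the lid's front edge. The point turns with the lid about lid_hinge: with the lid shut it lies 155 mm in front of the hinge line and 38 mm above it
- lid_hinge (a point): middle of the lid's hinge line, at the top of the box's back wall (box x = +100 mm, height 85.5 mm); the hinge line runs along the box's y axis
- latch (a joint): swing of the latch lever about its upright spindle (rad): 0 closed (its nose reaches 16 mm over the lid's front edge, its handle arm lies along the front wall towards the box's +y), grows as the handle arm swings towards the robot, anticlockwise from above; the nose is clear of the lid from 1.27 on, stop at 1.70. Light friction, about 1 N at the knob, stays where it is left; may start slightly swung
- latch_knob (a point): middle of the upright red knob at the end of the latch lever: a round peg 16 mm in diameter and 40 mm tall (from 24 mm below this point to 16 mm above it) on a flat arm 6 mm thick; 45 mm from the spindle; the lid's top face lies 32 mm below this point. Moves with the lever
- latch_pivot (a point): point on the latch spindle's axis (upright), at the height of latch_knob; box x = -118 mm, y = +70 mm. Fixed to the box
- profile_mid (a point): centre of the short offcut of silver aluminium T-slot profile, 80 mm long (its x) by 40 x 40 mm, about 0.13 kg, lying on the bench, so its centre is 20 mm up. Its place may be swapped with the solder spool's
- heatsink_mid (a point): centre of the long offcut of black finned heat sink, 200 mm long (its x) by 45 mm wide (y) and 30 mm high (fins up), about 0.38 kg, lying on the bench, so its centre is 15 mm up. It starts half under the riser, 75 to 90 mm of it sticking out of the riser's open front, its own -x end being the free end. Its ends are saw-cut bright; solid enough to be gripped across its width anywhere
- riser: fixed wooden bench riser with two instruments on it: a board 300 (x) x 400 mm (y), its underside 85 mm and top 103 mm above the bench, on two side panels 20 mm thick at y = +-189 mm; open at the front and back. The instruments rise to 223 mm and stand at least 95 mm back from the front edge. Origin: on the bench under the board's centre; its own -x points out of the front, so the front edge of the board is at x = -150 mm (trim to -153)
- spool: blue solder spool, 64 mm in diameter, 44 mm tall, standing on the bench near the offcuts; leave alone. Origin: centre of its underside
- multimeter: yellow hand-held multimeter lying on the bench, 160 x 78 x 37 mm; leave alone. Origin: centre of its underside
- screwdriver: orange screwdriver lying on the bench, 190 mm long; leave alone. Origin: underside
- flux_bottle: white bottle, 52 mm in diameter and 130 mm tall; leave alone. Origin: centre of its underside
- mug: blue mug, 80 mm in diameter and 90 mm tall; leave alone. Origin: centre of its underside
- transformer: mains transformer, 70 x 75 x 64 mm; leave alone. Origin: centre of its underside

How it is judged:
By the outcome, as a careful person would: the job done as asked, in the order asked, and still so for the second after the job is handed in, with the robot touching nothing.
It also fails if it takes over 72 s, if anything falls off the work surface, if the arm or the gripper's body presses on something with over 40 N, if the wrist force passes 120 N, or if a joint passes its speed limit or range.

## Robot

A 6-joint arm with a two-finger parallel gripper is mounted at the origin on the work surface. World frame = base frame: x ahead of the robot, y to its left, z up, the work surface at z = 0. Lengths are in m, angles in rad, forces in N, time in s.
With the tool pointing down it reaches from about 0.35 to 0.975 m from the base axis. Payload 7.1 kg.
Tool frame: the origin (TCP) lies on the centre line of the jaws, within the pads' length; the fingertips stand 19 mm ahead of it and the grasp point (between the pads) is the TCP (tip_reach is the z of the fingertips in the tool frame, in m); z points along the fingers, y is the line along which they close (so a half turn about z gives the same grasp; the last joint's range is limited). The gripper opens to 88 mm and grips with 3 to 60 N. Pads are 20 mm wide; open, the fingers measure 115 mm over their backs; the gripper's body (75 mm by 178 mm) begins 61 mm behind the grasp point.
Start: joints at [1.173, 0.423, 1.63, -0, 1.089, -0.019], TCP at [0.231, 0.581, 0.242] pointing down, gripper open.
Joint ranges: [-3, 3], [-0.9, 2.11], [0.09, 2.58], [-1.31, 4.45], [0.11, 2.69], [-2.54, 2.54]. Speed limits (rad/s): [2.39, 2.39, 3.01, 3.14, 3.14, 3.14].

## Interface

Orientations are given as a unit quaternion [x, y, z, w].
In Python, from rig import sense, grab_frame, hand_in, tip_reach gives the robot as it stands.
- The arm moves only by the shell command python3 -m jog 'ROWS' [FORCE]. ROWS is a JSON object of lists of equal length, an entry for each row: "rot": the turn, a rotation vector about the tool's x, y, z in degrees, a list of three; "xyz": the shift along the tool's x, y, z in mm, a list of three; "grip": the closure in counts, from 0 (fully open) to 255 (shut). A call has 1 to 20 rows; each row shifts and turns the commanded pose from where the row before left it, along the tool's axes as they then stand; what a row does not reach is not made up. A row lasts 1/8 s, in which the tool goes at most 62.5 mm and 10.7 degrees, less where a joint would pass 70% of its speed; a pose out of reach is approached as far as the arm can. A call is refused whole if a number of a shift passes 62.5 or a number of a turn 10.7, either way. A call with a gripper value outside its range is refused whole. The fingers move at their own pace and stop on an object; FORCE is the grip in N (left out, the last holds). Time passes only in rows, so rows that do not move let the fingers close. It gives the time, the measured TCP pose, the force, the opening and the grip force at its end, in the units of the state.
- sense(): the state, without advancing time (a new reading comes with each control period).
- grab_frame(name): name is "scene" or "top"; returns a dict with "pixels" (400x640x3 uint8, red, green, blue), "K" (3x3 intrinsics, pixels), "position" and "attitude" of the camera in the world. Camera axes: x right, y down, z forward; pixel columns grow to the right and rows downward; lengths in m; the calibration is good to about 2 mm. A picture is of the moment at which its call begins. There is no depth.
- hand_in(): hands the job in; it is judged then, once.
The state is a dict: "t": time; "joints": joint angles; "joint_vel": joint speeds; "joint_torque": joint torques, N m; "tool_pos": TCP position; "ee_rot": TCP orientation; "wrist_force": force on the tool from outside, world axes, zero at the start; "wrist_torque": the same for the moment, N m; "grip_width": finger opening in m; "finger_force": force on a finger pad.
Only numpy, scipy, OpenCV 4.12 (cv2) and the standard library are available. Lean on these libraries where they do the work, as an engineer would, in place of code of your own. Each camera call takes 0.05 s, during which the arm holds its last target. There are 200 camera calls.

## Working session

There is one attempt and no reset: what is moved stays moved. The work goes in short steps, Python scripts to look and compute and a shell command to move; the robot and the scene stay as the last step left them, time stands still between calls to the robot, and variables do not carry over. Pictures are saved under pics/ and viewed, at most 10 in all, crops included, and the job is handed in when it is done.

```bash
mkdir -p pics; ls
python3 - <<'E'
from rig import sense, grab_frame, tip_reach
import cv2,numpy as np
np.set_printoptions(precision=4,suppress=True)
s=sense();print({k:np.round(v,4) for k,v in s.items()}, tip_reach)
for n in("scene","top"):
    f=grab_frame(n);cv2.imwrite(f"pics/{n}0.png",f["pixels"][:,:,::-1]);print(n,f["K"],f["position"],f["attitude"])
    np.savez(f"{n}0.npz",**f)
E
```

```text
pics
{'t': np.float64(0.0), 'joints': array([ 1.173 ,  0.4238,  1.6307,  0.    ,  1.0886, -0.019 ]), 'joint_vel': array([ 0.0005, -0.0012,  0.0005,  0.0022,  0.0015, -0.0007]), 'joint_torque': array([  0.0019, -54.4637, -27.3662,   0.0645,   0.0229,  -0.0001]), 'tool_pos': array([0.2309, 0.5802, 0.2409]), 'ee_rot': array([ 0.1883,  0.9821, -0.0007, -0.0002]), 'wrist_force': array([-0.1695, -0.5484,  0.483 ]), 'wrist_torque': array([ 0.0327, -0.0214,  0.0016]), 'finger_force': np.float64(0.0), 'grip_width': np.float64(0.0878)} 0.019
scene [[482.7121   0.     315.7221]
 [  0.     482.7121 204.0819]
 [  0.       0.       1.    ]] [ 1.4789 -0.4803  1.4305] [ 0.8127  0.4854 -0.162  -0.2789]
top [[366.4097   0.     317.9174]
 [  0.     366.4097 197.4616]
 [  0.       0.       1.    ]] [0.4705 0.0466 1.2061] [-0.6987  0.7138 -0.0362  0.031 ]
```

View pics/scene0.png

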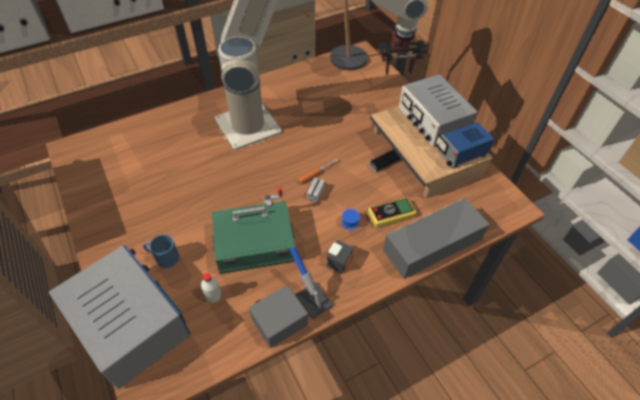

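View pics/top0.png

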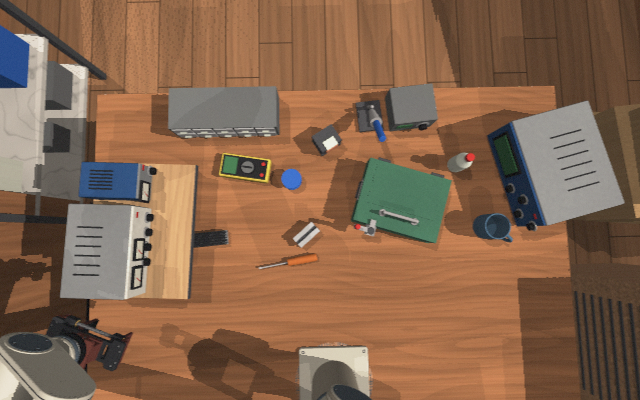

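The scene view shows the green box at (252,237) with red latch knob at (279,192), profile (315,188), heat sink (385,160), spool (350,218). The top view (up = +x, left = +y) shows the lid centre at (402,200), handle (398,215), knob (~358,227), profile (306,235), heat sink (210,238) sticking out right of the riser edge (194), spool (291,179), screwdriver (288,261).

```bash
cat > h.py <<'E'
import cv2,numpy as np
from scipy.spatial.transform import Rotation as R
from rig import sense, grab_frame
np.set_printoptions(precision=4,suppress=True)
def ray(f,uv):
    uv=np.atleast_2d(np.asarray(uv,float)); d=np.c_[uv,np.ones(len(uv))]@np.linalg.inv(f["K"]).T
    return np.array(f["position"]), d@R.from_quat(f["attitude"]).as_matrix().T
def onz(f,uv,z):
    p,d=ray(f,uv); return p+d*((z-p[2])/d[:,2])[:,None]
def two(f1,u1,f2,u2):
    p1,d1=ray(f1,u1);p2,d2=ray(f2,u2);d1=d1[0];d2=d2[0]
    A=np.c_[d1,-d2];s=np.linalg.lstsq(A,p2-p1,rcond=None)[0]
    a,b=p1+s[0]*d1,p2+s[1]*d2;return (a+b)/2,np.linalg.norm(a-b)
def proj(f,P):
    P=np.atleast_2d(P);c=(P-np.array(f["position"]))@R.from_quat(f["attitude"]).as_matrix();q=c@np.array(f["K"]).T
    return q[:,:2]/q[:,2:]
def hsv(f,lo,hi,roi=None):
    m=cv2.inRange(cv2.cvtColor(f["pixels"],cv2.COLOR_RGB2HSV),lo,hi)
    if roi: k=np.zeros_like(m);x0,x1,y0,y1=roi;k[y0:y1,x0:x1]=1;m*=k
    return m
def big(m,n=1):
    c=sorted(cv2.findContours(m,cv2.RETR_EXTERNAL,cv2.CHAIN_APPROX_NONE)[0],key=cv2.contourArea)[::-1][:n]
    return c
E
python3 - <<'E'
from h import *
t=dict(np.load("top0.npz"));s=dict(np.load("scene0.npz"))
print("axes",R.from_quat(t["attitude"]).as_matrix())
# lid
c=big(hsv(t,(60,60,30),(90,255,255),(330,470,140,260)))[0];r=cv2.minAreaRect(c)
P=onz(t,cv2.boxPoints(r),.0915);print("lid",cv2.boxPoints(r).tolist(),P[:,:2].tolist(),P.mean(0),np.linalg.norm(np.diff(P,axis=0),axis=1))
hull=cv2.convexHull(c);q=cv2.approxPolyDP(hull,6,True);print("lidpoly",q[:,0].tolist(),onz(t,q[:,0],.0915)[:,:2].tolist())
# knob
for n,f,roi in(("top",t,(345,375,215,240)),("scene",s,(262,290,182,204))):
    m=hsv(f,(0,120,60),(8,255,255),roi)|hsv(f,(172,120,60),(180,255,255),roi)
    v,u=np.nonzero(m);print(n,"knob",len(u),u.mean(),v.mean(),u.min(),u.max(),v.min(),v.max(),onz(f,[[u.mean(),v.mean()]],.1235))
# spool
c=big(hsv(t,(105,150,60),(125,255,255),(270,310,160,200)))[0];r=cv2.minAreaRect(c);print("spool",r,onz(t,[r[0]],.044))
# crops enlarged
def crop(f,x0,x1,y0,y1,k): return cv2.resize(f["pixels"][y0:y1,x0:x1,::-1],None,fx=k,fy=k,interpolation=cv2.INTER_CUBIC)
a=crop(t,180,330,210,275,5)
b=crop(t,340,460,150,250,3.0);b2=crop(s,200,330,160,245,3.0)
h=max(b.shape[0],b2.shape[0]);pad=lambda i:cv2.copyMakeBorder(i,0,h-i.shape[0],0,0,0)
w=np.hstack([pad(b),pad(b2)]);w=w[:, :750];print(a.shape,w.shape)
o=np.vstack([a[:325],w[:270]]);cv2.imwrite("pics/c1.png",o)
E
```

```text
axes [[-0.0217 -0.9953  0.0947]
 [-0.9997  0.021  -0.0084]
 [ 0.0064 -0.0949 -0.9955]]
lid [[350.77081298828125, 220.82522583007812], [368.5931396484375, 156.66476440429688], [452.14617919921875, 179.87393188476562], [434.3238525390625, 244.03439331054688]] [[0.5031297005314675, -0.06100664819626482], [0.6998926965072179, -0.12210288516836812], [0.6221784803191993, -0.37684953569008706], [0.42761647049750123, -0.3117424070430759]] [ 0.5632 -0.2179  0.0915] [0.206  0.2663 0.2052]
lidpoly [[370, 158], [450, 180], [434, 242], [352, 220]] [[0.6956167724584501, -0.1263075460921636], [0.6219250190335833, -0.37020987262457195], [0.4337439731319823, -0.31107764590328135], [0.5055528400557294, -0.06482000445036334]]
top knob 29 357.0689655172414 226.13793103448276 354 360 224 229 [[ 0.4862 -0.076   0.1235]]
scene knob 43 279.13953488372096 190.2325581395349 277 281 186 195 [[ 0.4836 -0.0755  0.1235]]
spool ((291.3999938964844, 178.79998779296875), (19.677396774291992, 17.8885440826416), 63.43495178222656) [[0.6428 0.1204 0.044 ]]
(325, 750, 3) (300, 750, 3)
```

View pics/c1.png

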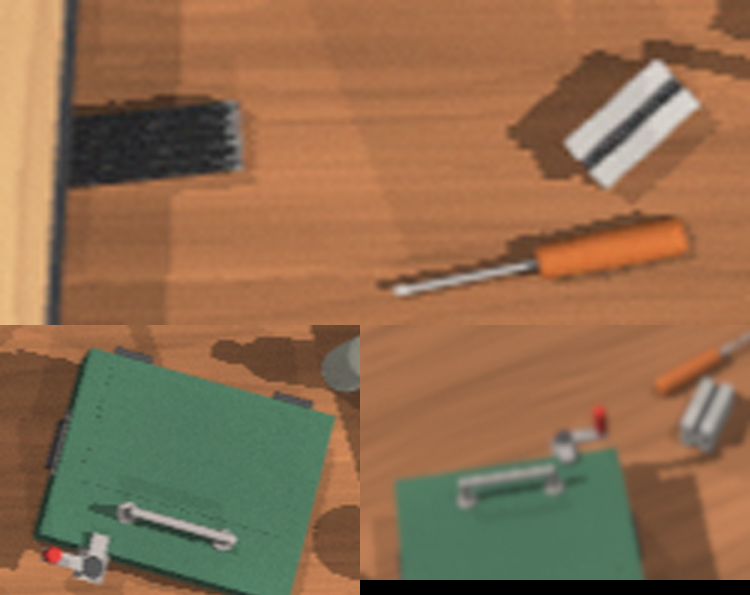

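The crop shows the profile (top-face corners at crop (660,60),(700,103),(608,188),(565,145)), heat sink with bright free end at crop x≈230–240, screwdriver below both, and the latch closed (knob at crop (52,554), spindle (93,567)), nose over the lid.

Run:
```python
from h import *
t=dict(np.load("top0.npz"));s=dict(np.load("scene0.npz"))
cr=lambda a:np.array(a,float)/5+[180,210]-.4
# profile: bright grey mask, two views
for n,f,roi in(("top",t,(290,325,218,252)),("scene",s,(303,330,174,206))):
    m=cv2.morphologyEx(hsv(f,(0,0,120),(180,60,255),roi),cv2.MORPH_CLOSE,np.ones((5,5)))
    r=cv2.minAreaRect(big(m)[0]);b=cv2.boxPoints(r);P=onz(f,b,.04);print(n,"profile",r,onz(f,[r[0]],.04),np.linalg.norm(np.diff(P,axis=0),axis=1),[np.degrees(np.arctan2(*(P[i+1]-P[i])[[1,0]])) for i in(0,1)])
P=onz(t,cr([[660,60],[700,103],[608,188],[565,145]]),.04);d=P[2]-P[1];print("hand profile",P.mean(0),np.linalg.norm(np.diff(P,axis=0),axis=1),np.degrees(np.arctan2(d[1],d[0])))
# heatsink
P=onz(t,cr([[72,118],[222,104],[228,172],[74,187]]),.03);print("hs",P,"w",np.linalg.norm(P[2]-P[1]))
for a,b in((0,1),(3,2)): d=P[b]-P[a];print(np.degrees(np.arctan2(d[1],d[0])),np.linalg.norm(d))
# riser front edge at z .103
P=onz(t,[[196.5,166],[190,297]],.103);d=P[1]-P[0];print("riser",P,np.degrees(np.arctan2(d[1],d[0])))
# dark mask
m=hsv(t,(0,0,0),(180,255,60),(197,235,225,250));c=big(m)[0];r=cv2.minAreaRect(c);print("dark",r,onz(t,cv2.boxPoints(r),.03)[:,:2].tolist())
print("pivot",onz(t,[[371,230.7]],.12),"bar",onz(t,np.array([[125,514],[228,541]])/3+[340,150-325/3],.124))
```

```text
top profile ((305.9389343261719, 234.28280639648438), (12.71351432800293, 25.49429702758789), 47.72631072998047) [[0.4652 0.0773 0.04  ]] [0.0805 0.0403 0.0803] [np.float64(-48.96028879260197), np.float64(-138.8669527081558)]
scene profile ((314.1999816894531, 189.09999084472656), (11.180340766906738, 23.255107879638672), 26.56505012512207) [[0.4766 0.0679 0.04  ]] [0.1083 0.0452 0.1071] [np.float64(130.9559593001219), np.float64(28.381630453583146)]
hand profile [0.4649 0.0763 0.04  ] [0.0372 0.0789 0.0384] 131.36700053862222
hs [[0.4763 0.4342 0.03  ]
 [0.4831 0.3387 0.03  ]
 [0.44   0.3348 0.03  ]
 [0.4326 0.4325 0.03  ]] w 0.04335678328939049
-85.91021203448106 0.09567942775182352
-85.71156051065248 0.0979130371006097
riser [[0.6794 0.4046 0.103 ]
 [0.2893 0.4199 0.103 ]] 177.75350911136437
dark ((210.51219177246094, 238.10975646972656), (13.803942680358887, 28.601768493652344), 83.6598129272461) [[0.47738383371915766, 0.4293006191243798], [0.4854588627775462, 0.3388627087970921], [0.4418635350939813, 0.3339097942193905], [0.4338732567973741, 0.42403842220827737]]
pivot [[ 0.4719 -0.1172  0.12  ]] bar [[ 0.5233 -0.15    0.124 ]
 [ 0.4946 -0.2504  0.124 ]]
```

```bash
cat >> h.py <<'E'
def plan(pos,yang=None,zdir=(0,0,-1)):
    s=sense();Q=R.from_quat(s["ee_rot"]);d=np.array(pos)-s["tool_pos"]
    print("at",s["tool_pos"],"t",round(float(s["t"]),2),"w",round(float(s["grip_width"]),4),"F",s["wrist_force"])
    print("shift tool mm",Q.inv().apply(d)*1000,"norm",np.linalg.norm(d)*1000)
    if yang is not None:
        best=None
        for a in(yang,yang+180):
            z=np.array(zdir,float);y=np.array([np.cos(np.radians(a)),np.sin(np.radians(a)),0]);M=R.from_matrix(np.c_[np.cross(y,z),y,z])
            rv=np.degrees((Q.inv()*M).as_rotvec())
            print("rot",a,rv, "then shift",M.inv().apply(d)*1000)
    print("joints",s["joints"])
E
python3 -c "
from h import *
plan((.485,-.076,.24),-16.5)"
```

```text
at [0.2309 0.5803 0.241 ] t 0.1 w 0.0878 F [ 1.4359  0.2238 -0.2968]
shift tool mm [-478.7486 -515.8171    1.6659] norm 703.7544217782541
rot -16.5 [-0.062   0.0559 84.7974] then shift [-557.1053  430.0035    0.9852]
rot 163.5 [ -0.0573  -0.0636 -95.2025] then shift [ 557.1053 -430.0035    0.9852]
joints [ 1.173   0.4238  1.6306 -0.      1.0886 -0.019 ]
```

```bash
python3 -m jog '{"xyz":[[-20,-22,-5],[-40,-43,-5],[-40,-43,0],[-40,-43,0],[-40,-43,0],[-40,-43,0],[-40,-43,0],[-40,-43,0],[-40,-43,0],[-40,-43,0],[-40,-43,0],[-40,-43,0],[0,0,0],[0,0,0],[0,0,0],[0,0,0],[0,0,0],[0,0,0],[0,0,0],[0,0,0]],"rot":[[0,0,0],[0,0,0],[0,0,0],[0,0,0],[0,0,0],[0,0,0],[0,0,0],[0,0,0],[0,0,0],[0,0,0],[0,0,0],[0,0,0],[0,0,10.6],[0,0,10.6],[0,0,10.6],[0,0,10.6],[0,0,10.6],[0,0,10.6],[0,0,10.6],[0,0,10.6]],"grip":[120,120,120,120,120,120,120,120,120,120,120,120,120,120,120,120,120,120,120,120]}' 10
python3 -c "
from h import *
plan((.485,-.076,.127),-16.5)"
```

```text
t: 2.6
tool_pos: [0.4752, -0.0493, 0.2514]
ee_rot: [0.803, 0.596, -0.0, -0.0]
wrist_force: [-0.4, -0.1, 0.3]
grip_width: 0.0464
finger_force: 0.0
at [ 0.4752 -0.0493  0.2514] t 2.6 w 0.0464 F [-0.432  -0.143   0.2559]
shift tool mm [-22.7094  17.2411 124.3973] norm 127.62315937495977
rot -16.5 [-0.0388  0.0058 -0.3531] then shift [-22.8276  17.0166 124.4066]
rot 163.5 [  0.0091   0.0608 179.6469] then shift [ 22.8276 -17.0166 124.4066]
joints [-0.1283  0.1928  1.9374  0.      1.0121  0.1659]
```

```bash
python3 -m jog '{"xyz":[[-11.5,8.5,0],[-11.5,8.5,15],[0,0,40],[0,0,40],[0,0,30],[0,0,0],[0,0,0],[0,0,0],[0,0,0],[0,0,0]],"rot":[[0,0,0],[0,0,0],[0,0,0],[0,0,0],[0,0,0],[0,0,0],[0,0,0],[0,0,0],[0,0,0],[0,0,0]],"grip":[120,120,120,120,120,120,255,255,255,255]}' 10
```

```text
t: 3.85
tool_pos: [0.4857, -0.0762, 0.1274]
ee_rot: [0.801, 0.598, 0.001, 0.001]
wrist_force: [-0.4, 0.2, 4.4]
grip_width: 0.0158
finger_force: 10.0
```

```bash
python3 -m jog '{"xyz":[[-0.9,-8.9,0],[-2.7,-8.6,0],[-4.3,-7.9,0],[-5.7,-6.9,0],[-7.1,-5.6,0],[-8,-4,0],[-8.7,-2.4,0],[-8.9,-0.7,0],[0,0,0]],"rot":[[0,0,0],[0,0,0],[0,0,0],[0,0,0],[0,0,0],[0,0,0],[0,0,0],[0,0,0],[0,0,0]],"grip":[255,255,255,255,255,255,255,255,255]}' 10
python3 -c "
from h import *
s=sense();p=s['tool_pos'][:2]-[.4716,-.117];print(p,np.linalg.norm(p),np.degrees(np.arctan2(p[1],p[0]))-73.5, s['wrist_force'],s['grip_width'])"
```

```text
t: 4.97
tool_pos: [0.4287, -0.1085, 0.1269]
ee_rot: [0.802, 0.598, 0.0, 0.0]
wrist_force: [2.1, 0.1, 5.9]
grip_width: 0.0159
finger_force: 10.0
[-0.0429  0.0085] 0.04368811537189626 95.314604065483 [2.0598 0.0621 5.9093] 0.015926592623989367
```

```bash
python3 -m jog '{"xyz":[[0,0,0],[0,0,0],[0,0,-20],[0,0,-40],[-22,35,0],[-22,35,0],[-22,34,0],[0,0,0]],"rot":[[0,0,0],[0,0,0],[0,0,0],[0,0,0],[0,0,0],[0,0,0],[0,0,0],[0,0,0]],"grip":[120,120,120,120,120,120,120,120]}' 10
python3 - <<'E'
from h import *
plan((.510,-.201,.1235),-16.5)
f=grab_frame("top");np.savez("top1.npz",**f);g=grab_frame("scene");np.savez("scene1.npz",**g)
cr=lambda f,x0,x1,y0,y1,k:cv2.resize(f["pixels"][y0:y1,x0:x1,::-1],None,fx=k,fy=k,interpolation=cv2.INTER_CUBIC)
cv2.imwrite("pics/c2.png",np.hstack([cr(f,335,465,150,250,3),cr(g,200,330,150,250,3)]))
E
```

```text
t: 5.98
tool_pos: [0.5107, -0.2021, 0.1861]
ee_rot: [0.802, 0.598, -0.0, -0.0]
wrist_force: [-0.1, 0.1, -0.4]
grip_width: 0.0463
finger_force: 0.0
at [ 0.5107 -0.2021  0.1861] t 5.97 w 0.0463 F [-0.091   0.1358 -0.4037]
shift tool mm [ 0.8487 -0.9037 62.5725] norm 62.58481660121927
rot -16.5 [-0.0235  0.0111 -0.0871] then shift [ 0.838  -0.9281 62.5723]
rot 163.5 [  0.0174   0.0369 179.9129] then shift [-0.838   0.9281 62.5723]
joints [-0.3983  0.3865  1.8405 -0.0003  0.915  -0.1087]
```

View pics/c2.png

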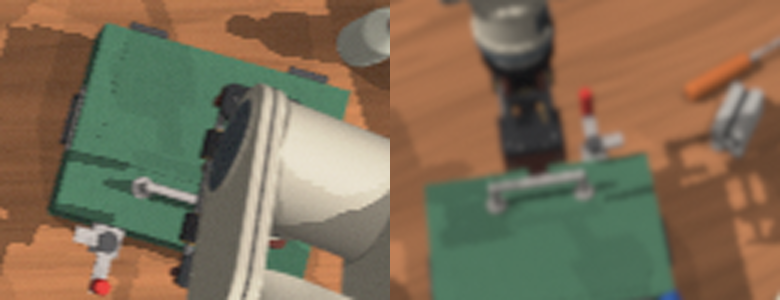

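The latch handle now points to the robot (knob at left-crop (100,287)), nose clear of the lid edge; the gripper stands over the bar.

```bash
python3 -c "
import numpy as np
a=np.radians(13.77+np.linspace(0,91,15));p=159.6*np.c_[-np.cos(a),-np.sin(a)];print(np.round(np.diff(p,axis=0),1).tolist())"
python3 -m jog '{"xyz":[[0.8,-0.9,20],[0,0,38],[0,0,0],[0,0,0],[0,0,0],[0,0,0],[0,0,0]],"rot":[[0,0,0],[0,0,0],[0,0,0],[0,0,0],[0,0,0],[0,0,0],[0,0,0]],"grip":[120,120,120,255,255,255,255]}' 22
```

```text
[[5.3, -17.3], [7.2, -16.6], [9.1, -15.7], [10.8, -14.5], [12.3, -13.2], [13.8, -11.7], [15.0, -10.1], [16.1, -8.4], [16.9, -6.5], [17.5, -4.5], [17.9, -2.5], [18.1, -0.5], [18.0, 1.6], [17.7, 3.6]]
t: 6.95
tool_pos: [0.5129, -0.2008, 0.13]
ee_rot: [0.801, 0.598, 0.003, 0.004]
wrist_force: [18.4, -3.5, -10.7]
grip_width: 0.0102
finger_force: 9.0
```

```bash
python3 -m jog '{"xyz":[[0,2,0],[5.3,0,0],[0,0,0]],"rot":[[0,0,0],[0,0,0],[0,0,0]],"grip":[255,255,255]}' 22 >/dev/null; python3 -c "
from h import *
s=sense();print(s['tool_pos'],s['wrist_force'],s['grip_width'],s['finger_force'])"
```

```text
[ 0.5139 -0.1989  0.1297] [ -0.4079 -18.9907  -2.1789] 0.009054530203547536 21.998270452022552
```

```bash
python3 -m jog '{"xyz":[[-5.3,0,0],[0,5.3,-17.3],[0,7.2,-16.6],[0,9.1,-15.7],[0,10.8,-14.5],[0,12.3,-13.2],[0,0,0]],"rot":[[0,0,0],[0,0,0],[0,0,0],[0,0,0],[0,0,0],[0,0,0],[0,0,0]],"grip":[255,255,255,255,255,255,255]}' 25
```

```text
t: 8.2
tool_pos: [0.5543, -0.2125, 0.2071]
ee_rot: [0.801, 0.598, 0.0, -0.0]
wrist_force: [-2.6, 5.1, 3.8]
grip_width: 0.0093
finger_force: 25.0
```

```bash
python3 -m jog '{"xyz":[[0,13.8,-11.7],[0,15,-10.1],[0,16.1,-8.4],[0,16.9,-6.5],[0,17.5,-4.5],[0,17.9,-2.5],[0,18.1,-0.5],[0,18,1.6],[0,17.7,3.6],[0,0,0],[0,0,0]],"rot":[[0,0,0],[0,0,0],[0,0,0],[0,0,0],[0,0,0],[0,0,0],[0,0,0],[0,0,0],[0,0,0],[0,0,0],[0,0,0]],"grip":[255,255,255,255,255,255,255,255,255,255,255]}' 25
python3 - <<'E'
from h import *
f=grab_frame("top");np.savez("top2.npz",**f);g=grab_frame("scene");np.savez("scene2.npz",**g)
cr=lambda f,x0,x1,y0,y1,k:cv2.resize(f["pixels"][y0:y1,x0:x1,::-1],None,fx=k,fy=k,interpolation=cv2.INTER_CUBIC)
cv2.imwrite("pics/c3.png",np.hstack([cr(f,335,465,120,250,3),cr(g,200,330,150,280,3)]))
E
```

```text
t: 9.57
tool_pos: [0.6996, -0.2574, 0.2462]
ee_rot: [0.801, 0.598, 0.0, 0.002]
wrist_force: [2.0, -5.0, 0.3]
grip_width: 0.0091
finger_force: 25.0
```

View pics/c3.png

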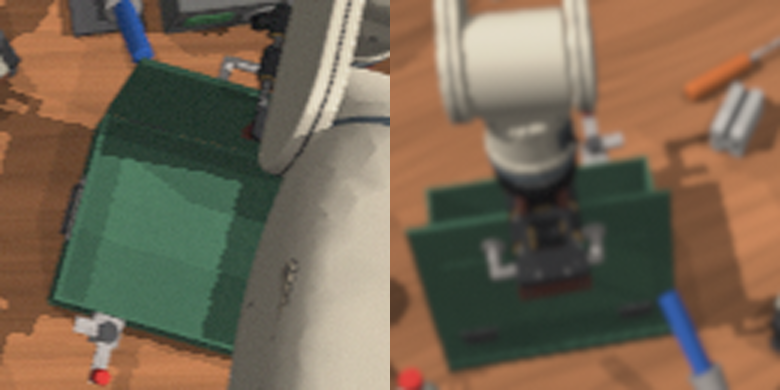

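The box is open: lid upright with the gripper on its bar (right crop (545,265)), box interior visible and empty (left crop), latch still clear with knob at (100,377).

```bash
python3 -m jog '{"xyz":[[0,0,0],[0,0,0],[0,0,0],[0,0,-20],[0,0,-40],[0,0,-40],[0,0,0]],"rot":[[0,0,0],[0,0,0],[0,0,0],[0,0,0],[0,0,0],[0,0,0],[0,0,0]],"grip":[185,185,185,185,185,185,120]}' 25
python3 -c "
from h import *
plan((.465,.077,.20),41)"
```

```text
t: 10.55
tool_pos: [0.7006, -0.2563, 0.3511]
ee_rot: [0.801, 0.598, 0.002, 0.004]
wrist_force: [0.0, 0.8, -0.5]
grip_width: 0.0312
finger_force: 0.0
at [ 0.7006 -0.2563  0.3511] t 10.55 w 0.0312 F [ 0.025   0.782  -0.5262]
shift tool mm [ 252.8032 -321.9041  148.1076] norm 435.2787270254481
rot 41 [  0.4515   0.2896 -57.4966] then shift [406.1451  40.8738 151.1392]
rot 221 [  0.3385  -0.5277 122.5021] then shift [-406.1451  -40.8738  151.1392]
joints [-0.3667  0.5183  1.2253  0.0001  1.3889 -0.0788]
```

```bash
python3 -m jog '{"xyz":[[20,-25,0],[35,-45,0],[35,-45,0],[35,-45,0],[35,-45,0],[35,-45,0],[35,-45,0],[23,-27,0],[0,0,20],[0,0,25],[0,0,25],[0,0,25],[0,0,25],[0,0,25],[0,0,0]],"rot":[[0,0,0],[0,0,0],[0,0,0],[0,0,0],[0,0,0],[0,0,0],[0,0,0],[0,0,0],[0,0,-9.6],[0,0,-9.6],[0,0,-9.6],[0,0,-9.6],[0,0,-9.6],[0,0,-9.6],[0,0,0]],"grip":[75,75,75,75,75,75,75,75,75,75,75,75,75,75,75]}' 25
python3 -c "
from h import *
plan((.465,.077,.025),41)"
```

```text
t: 12.42
tool_pos: [0.4603, 0.0781, 0.1985]
ee_rot: [0.415, 0.91, -0.001, -0.002]
wrist_force: [0.1, -0.1, -0.1]
grip_width: 0.0622
finger_force: 0.0
at [0.4603 0.0781 0.1985] t 12.43 w 0.0622 F [ 0.0703 -0.0521 -0.0628]
shift tool mm [ -4.3006   3.4744 173.4437] norm 173.53179777968057
rot 41 [-0.2111 -0.1374  0.013 ] then shift [ -3.884    2.8363 173.4651]
rot 221 [   0.2158   -0.3315 -179.9866] then shift [  3.884   -2.8363 173.4651]
joints [ 0.1425  0.2565  2.0029  0.      0.8866 -0.5733]
```

```bash
python3 -m jog '{"xyz":[[-4,3,20],[0,0,45],[0,0,45],[0,0,40],[0,0,23.5],[0,0,0],[0,0,0],[0,0,0],[0,0,0],[0,0,0]],"rot":[[-0.2,-0.1,0],[0,0,0],[0,0,0],[0,0,0],[0,0,0],[0,0,0],[0,0,0],[0,0,0],[0,0,0],[0,0,0]],"grip":[75,75,75,75,75,75,255,255,255,255]}' 25
python3 -m jog '{"xyz":[[0,0,-15],[0,0,-40],[0,0,-50],[0,0,-50],[0,0,0]],"rot":[[0,0,0],[0,0,0],[0,0,0],[0,0,0],[0,0,0]],"grip":[255,255,255,255,255]}' 25
python3 -c "
from h import *
C=np.array([.564,-.218]);a=np.radians(-16.5);ex=np.array([np.cos(a),np.sin(a)]);ey=np.array([-ex[1],ex[0]])
p=C+.048*ex;print(p);plan((*p,.18),73.5)"
```

```text
t: 13.68
tool_pos: [0.4679, 0.0774, 0.0277]
ee_rot: [0.414, 0.91, 0.002, 0.002]
wrist_force: [-1.8, -1.0, 7.1]
grip_width: 0.0398
finger_force: 25.0
t: 14.3
tool_pos: [0.4692, 0.0776, 0.1858]
ee_rot: [0.414, 0.91, 0.004, 0.005]
wrist_force: [0.5, -0.8, -2.2]
grip_width: 0.0399
finger_force: 25.0
[ 0.61   -0.2316]
at [0.4692 0.0776 0.1858] t 14.3 w 0.0399 F [ 0.4803 -0.7954 -2.1683]
shift tool mm [-325.5947  -97.1568    6.8953] norm 339.8513014989842
rot 73.5 [  0.4992   0.5359 -32.4134] then shift [-222.8595 -256.512     5.8428]
rot 253.5 [  0.7092  -0.6606 147.5837] then shift [222.8595 256.512    5.8428]
joints [ 0.1386  0.2822  2.0046  0.0007  0.8421 -0.5789]
```

```bash
python3 -m jog '{"xyz":[[0,0,0],[0,0,0],[0,0,0],[0,0,0],[-20,-23,0],[-36,-41,0],[-36,-41,0],[-36,-41,0],[-36,-41,0],[-36,-41,0],[-23,-28,0],[0,0,0]],"rot":[[0.1,0.1,-8.1],[0.1,0.1,-8.1],[0.1,0.1,-8.1],[0.1,0.1,-8.1],[0,0,0],[0,0,0],[0,0,0],[0,0,0],[0,0,0],[0,0,0],[0,0,0],[0,0,0]],"grip":[255,255,255,255,255,255,255,255,255,255,255,255]}' 25
python3 -c "
from h import *
plan((.61,-.2316,.034),73.5)
f=grab_frame('top');np.savez('top3.npz',**f);g=grab_frame('scene')
cr=lambda f,x0,x1,y0,y1,k:cv2.resize(f['pixels'][y0:y1,x0:x1,::-1],None,fx=k,fy=k,interpolation=cv2.INTER_CUBIC)
cv2.imwrite('pics/c4.png',np.hstack([cr(f,335,465,120,250,3),cr(g,200,330,150,280,3)]))"
```

```text
t: 15.8
tool_pos: [0.6077, -0.2336, 0.1795]
ee_rot: [0.145, 0.989, -0.001, -0.003]
wrist_force: [-0.5, -0.9, -0.8]
grip_width: 0.0396
finger_force: 25.0
at [ 0.6077 -0.2336  0.1795] t 15.8 w 0.0396 F [-0.5474 -0.9069 -0.8261]
shift tool mm [ -2.5888   3.0091 145.4473] norm 145.50141606900482
rot 73.5 [-0.1575 -0.3694 -0.1671] then shift [ -1.6592   2.6031 145.4687]
rot 253.5 [ -0.5797   0.2471 179.8318] then shift [  1.6592  -2.6031 145.4687]
joints [-0.3838  0.5337  1.6075 -0.004   1.0065 -1.6616]
```

View pics/c4.png

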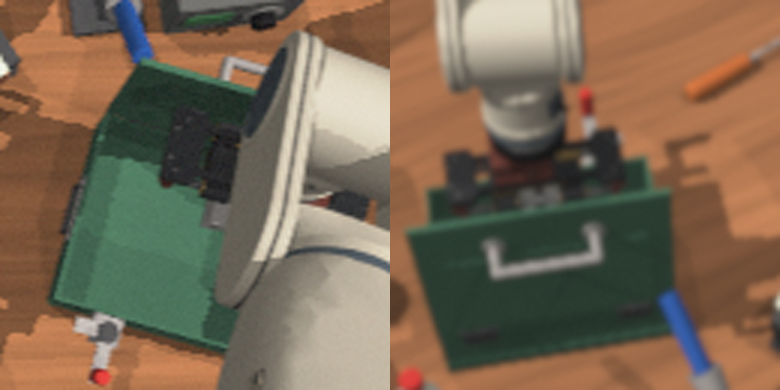

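The profile hangs over the back half of the box, gripper clear of the upright lid; latch still clear.

```bash
python3 -m jog '{"xyz":[[-1.5,2.5,20],[0,0,40],[0,0,40],[0,0,30],[0,0,15],[0,0,0],[0,0,0]],"rot":[[-0.1,-0.3,0],[0,0,0],[0,0,0],[0,0,0],[0,0,0],[0,0,0],[0,0,0]],"grip":[255,255,255,255,255,255,255]}' 25
python3 -m jog '{"xyz":[[0,0,0],[0,0,0],[0,0,0],[0,0,-20],[0,0,-45],[0,0,-50],[0,0,-40],[0,0,0]],"rot":[[0,0,0],[0,0,0],[0,0,0],[0,0,0],[0,0,0],[0,0,0],[0,0,0],[0,0,0]],"grip":[90,90,90,90,90,90,90,90]}' 25
python3 -c "
from h import *
u=np.array([np.cos(np.radians(-85.8)),np.sin(np.radians(-85.8))]);p=np.array([.4615,.3367])-.022*u;print(p)
plan((*p,.19),4.2)"
```

```text
t: 16.77
tool_pos: [0.6107, -0.2297, 0.0373]
ee_rot: [0.143, 0.99, -0.001, 0.001]
wrist_force: [0.7, -1.4, -1.2]
grip_width: 0.0397
finger_force: 25.0
t: 17.77
tool_pos: [0.6122, -0.2305, 0.1964]
ee_rot: [0.144, 0.99, -0.001, 0.004]
wrist_force: [0.4, 0.2, -0.6]
grip_width: 0.0568
finger_force: 0.0
[0.4599 0.3586]
at [ 0.6122 -0.2305  0.1964] t 17.77 w 0.0568 F [ 0.4262  0.1727 -0.5968]
shift tool mm [313.4664 521.639    2.8643] norm 608.5858015227268
rot 4.2 [ 0.2075  0.4805 69.2945] then shift [ 598.7551 -108.7577    6.381 ]
rot 184.2 [  -0.5305    0.2291 -110.7043] then shift [-598.7551  108.7577    6.381 ]
joints [-0.3779  0.5121  1.5999 -0.0011  1.021  -1.6601]
```

```bash
python3 -m jog '{"xyz":[[15,25,0],[30,50,0],[30,50,0],[30,50,0],[30,50,0],[30,50,0],[30,50,0],[30,50,0],[30,50,0],[30,50,0],[28,46,0],[0,0,0],[0,0,0],[0,0,0],[0,0,0],[0,0,0],[0,0,0],[0,0,0],[0,0,0]],"rot":[[0,0,0],[0,0,0],[0,0,0],[0,0,0],[0,0,0],[0,0,0],[0,0,0],[0,0,0],[0,0,0],[0,0,0],[0,0,0],[0,0,9.9],[0,0,9.9],[0,0,9.9],[0,0,9.9],[0,0,9.9],[0,0,9.9],[0,0,9.9],[0,0,0]],"grip":[60,60,60,60,60,60,60,60,60,60,60,60,60,60,60,60,60,60,60]}' 25
python3 -c "
from h import *
plan((.460,.3586,.024),4.2)
f=grab_frame('top');np.savez('top4.npz',**f);g=grab_frame('scene')
cr=lambda f,x0,x1,y0,y1,k:cv2.resize(f['pixels'][y0:y1,x0:x1,::-1],None,fx=k,fy=k,interpolation=cv2.INTER_CUBIC)
cv2.imwrite('pics/c5.png',np.hstack([cr(f,180,460,130,280,2),cr(g,200,270,150,250,3)]))"
```

```text
t: 20.15
tool_pos: [0.4574, 0.3585, 0.19]
ee_rot: [0.68, 0.733, -0.001, 0.0]
wrist_force: [-0.2, -0.7, -0.4]
grip_width: 0.067
finger_force: 0.0
at [0.4574 0.3585 0.19  ] t 20.15 w 0.067 F [-0.181  -0.7246 -0.3924]
shift tool mm [  0.1895   2.852  165.9871] norm 166.01174853050546
rot 4.2 [-0.0754  0.0899  0.0844] then shift [ -0.0669   2.6334 165.9908]
rot 184.2 [  -0.1411   -0.1184 -179.9155] then shift [  0.0669  -2.6334 165.9908]
joints [ 0.6446  0.4246  1.7663 -0.0007  0.9526  0.5703]
```

View pics/c5.png

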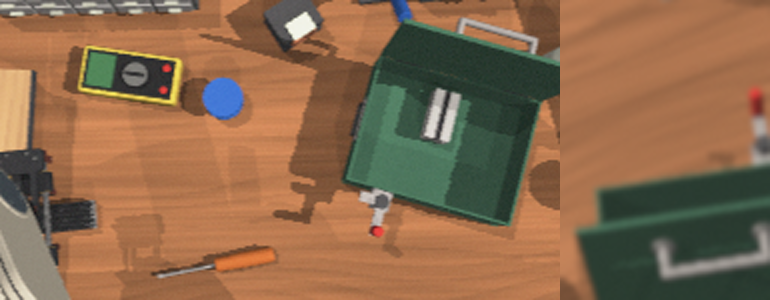

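The profile lies flat in the box at crop (442,116), lid up, latch clear; heat sink's free end at crop (95,214), gripper beside it; spool and screwdriver undisturbed.

```bash
python3 -m jog '{"xyz":[[0,2.7,20],[0,0,45],[0,0,45],[0,0,35],[0,0,20],[0,0,0],[0,0,0],[0,0,0],[0,0,0],[0,0,0]],"rot":[[0,0,0],[0,0,0],[0,0,0],[0,0,0],[0,0,0],[0,0,0],[0,0,0],[0,0,0],[0,0,0],[0,0,0]],"grip":[60,60,60,60,60,60,255,255,255,255]}' 35
python3 - <<'E'
from h import *
t=dict(np.load("top4.npz"))
m=cv2.morphologyEx(hsv(t,(0,0,110),(180,60,255),(385,420,168,205)),cv2.MORPH_CLOSE,np.ones((5,5)));r=cv2.minAreaRect(big(m)[0])
C=np.array([.564,-.218]);a=np.radians(-16.5);ex=np.array([np.cos(a),np.sin(a)]);ey=np.array([-ex[1],ex[0]])
P=onz(t,cv2.boxPoints(r),.044)[:,:2]-C;print(r,"profile corners in box",np.c_[P@ex,P@ey])
# box rim from top4: inner corners by eye of the crop
q=np.array([[343,181],[510,225],[541,97]])/2+[180,130];P=onz(t,q,.085)[:,:2]-C;print("rim",np.c_[P@ex,P@ey])
E
```

```text
t: 21.5
tool_pos: [0.461, 0.3593, 0.0267]
ee_rot: [0.681, 0.733, 0.0, 0.0]
wrist_force: [-2.0, -0.8, 7.9]
grip_width: 0.0449
finger_force: 34.9
((400.7353515625, 187.558837890625), (13.824528694152832, 25.951311111450195), 14.03624439239502) profile corners in box [[ 0.0022  0.0239]
 [ 0.0863  0.0243]
 [ 0.0871 -0.0199]
 [ 0.0031 -0.02  ]]
rim [[-0.101   0.1308]
 [-0.0987 -0.1316]
 [ 0.1053 -0.132 ]]
```

```bash
python3 -m jog '{"xyz":[[-8,0,0],[-18,0,0],[-25,0,0],[-25,0,0],[-25,0,0],[-25,0,0],[-25,0,0],[-18,0,0],[-8,0,0],[0,0,0]],"rot":[[0,0,0],[0,0,0],[0,0,0],[0,0,0],[0,0,0],[0,0,0],[0,0,0],[0,0,0],[0,0,0],[0,0,0]],"grip":[255,255,255,255,255,255,255,255,255,255]}' 35
python3 -m jog '{"xyz":[[0,0,0],[0,0,0],[0,0,0],[0,0,-20],[0,0,-40],[0,0,-40],[0,0,0]],"rot":[[0,0,0],[0,0,0],[0,0,0],[0,0,0],[0,0,0],[0,0,0],[0,0,0]],"grip":[75,75,75,75,75,75,75]}' 35
python3 -c "
from h import *
f=grab_frame('top');np.savez('top5.npz',**f);g=grab_frame('scene');np.savez('scene5.npz',**g)
cr=lambda f,x0,x1,y0,y1,k:cv2.resize(f['pixels'][y0:y1,x0:x1,::-1],None,fx=k,fy=k,interpolation=cv2.INTER_CUBIC)
cv2.imwrite('pics/c6.png',np.hstack([cr(f,180,310,190,290,3),cr(g,270,400,120,220,3)]))"
```

```text
t: 22.75
tool_pos: [0.4748, 0.1818, 0.0267]
ee_rot: [0.681, 0.732, 0.001, 0.001]
wrist_force: [1.6, -5.4, 8.7]
grip_width: 0.0451
finger_force: 34.9
t: 23.62
tool_pos: [0.4752, 0.1832, 0.1282]
ee_rot: [0.681, 0.733, 0.002, 0.001]
wrist_force: [0.9, -0.6, -0.3]
grip_width: 0.0619
finger_force: 0.0
```

View pics/c6.png

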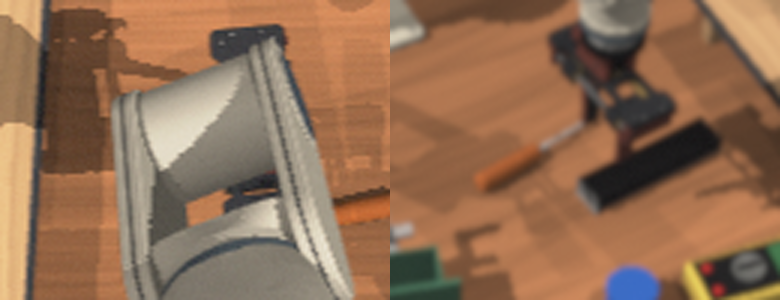

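Right crop: the heat sink lies free on the bench from (590,195) to (715,135), away from the riser, gripper above its free end and screwdriver untouched.

Run:
```python
from h import *
s=dict(np.load("scene5.npz"))
m=hsv(s,(0,0,0),(180,255,45),(330,395,158,195));m[:, :]=cv2.morphologyEx(m,cv2.MORPH_OPEN,np.ones((3,3)))
c=big(m)[0];r=cv2.minAreaRect(c);b=cv2.boxPoints(r);print(r,b.tolist())
P=onz(s,b,.02);print(P[:,:2],P.mean(0),np.linalg.norm(np.diff(P,axis=0),axis=1))
# ends picked by eye in the crop: top-face corners
q=np.array([[580,183],[706,120],[721,142],[598,208]],float);q=(q-[390,0])/3+[270,120]
P=onz(s,q,.03);print("eye",P[:,:2],P.mean(0),np.linalg.norm(np.diff(P,axis=0),axis=1))
plan((.469,.2596,.026),4.2)
```

```text
((357.1000061035156, 173.7000274658203), (11.180339813232422, 45.16857147216797), 63.43495178222656) [[334.3999938964844, 178.80001831054688], [374.8000183105469, 158.60003662109375], [379.8000183105469, 168.60003662109375], [339.3999938964844, 188.80001831054688]]
[[0.4537 0.1687]
 [0.4376 0.3634]
 [0.4918 0.3517]
 [0.5058 0.1606]] [0.4722 0.2611 0.02  ] [0.1953 0.0555 0.1916]
eye [[0.4686 0.155 ]
 [0.4523 0.3552]
 [0.4942 0.3513]
 [0.5148 0.1546]] [0.4825 0.254  0.03  ] [0.2008 0.0421 0.1978]
at [0.4732 0.1825 0.1255] t 23.73 w 0.0617 F [ 0.2612  0.5356 -1.1765]
shift tool mm [77.3143  1.446  99.4534] norm 125.97844496743457
rot 4.2 [-0.0033  0.0481  0.0108] then shift [77.2311  1.4259 99.5183]
rot 184.2 [  -0.0755   -0.0051 -179.9892] then shift [-77.2311  -1.4259  99.5183]
joints [ 0.345   0.4291  1.9649 -0.0012  0.7479  0.2724]
```

```bash
python3 -m jog '{"xyz":[[20,0.5,0],[38,1,0],[18,0.5,0],[0,0,25],[0,0,45],[0,0,29],[0,0,0],[0,0,0],[0,0,0],[0,0,0],[0,0,0]],"rot":[[0,0,0],[0,0,0],[0,0,0],[0,0,0],[0,0,0],[0,0,0],[0,0,0],[0,0,0],[0,0,0],[0,0,0],[0,0,0]],"grip":[75,75,75,75,75,75,75,255,255,255,255]}' 45
python3 -m jog '{"xyz":[[0,0,-10],[0,0,-30],[0,0,-45],[0,0,-45],[0,0,-45],[0,0,0],[0,0,0],[0,0,0]],"rot":[[0,0,0],[0,0,0],[0,0,0],[0,0,0],[0,0,0],[0,0,10.3],[0,0,10.3],[0,0,0]],"grip":[255,255,255,255,255,255,255,255]}' 45
python3 -c "
from h import *
plan((.5175,-.2094,.2),-16.5)"
```

```text
t: 25.1
tool_pos: [0.4703, 0.2586, 0.0276]
ee_rot: [0.681, 0.732, 0.0, 0.0]
wrist_force: [-1.9, 0.9, 7.0]
grip_width: 0.0447
finger_force: 45.0
t: 26.1
tool_pos: [0.4697, 0.2582, 0.2019]
ee_rot: [0.8, 0.6, -0.0, 0.0]
wrist_force: [0.2, -0.7, -4.5]
grip_width: 0.0449
finger_force: 45.0
at [0.4697 0.2582 0.2019] t 26.1 w 0.0449 F [ 0.1663 -0.7477 -4.4807]
shift tool mm [-435.3271  177.2633    2.3857] norm 470.04007679754386
rot -16.5 [0.0118 0.0545 0.1858] then shift [-434.7522  178.6742    1.9355]
rot 163.5 [  -0.0855    0.0185 -179.8142] then shift [ 434.7522 -178.6742    1.9355]
joints [ 0.4809  0.3462  1.8582 -0.001   0.9378  0.7662]
```

```bash
python3 -m jog '{"xyz":[[-22,9,0],[-49,20,0],[-49,20,0],[-49,20,0],[-49,20,0],[-49,20,0],[-49,20,0],[-49,20,0],[-49,20,0],[-21,9,0],[0,0,0],[0,0,0]],"rot":[[0,0,0],[0,0,0],[0,0,0],[0,0,0],[0,0,0],[0,0,0],[0,0,0],[0,0,0],[0,0,0],[0,0,0],[0,0,0],[0,0,0]],"grip":[255,255,255,255,255,255,255,255,255,255,255,255]}' 45
python3 -c "
from h import *
plan((.5175,-.2094,.0345),-16.5)
f=grab_frame('top');g=grab_frame('scene')
cr=lambda f,x0,x1,y0,y1,k:cv2.resize(f['pixels'][y0:y1,x0:x1,::-1],None,fx=k,fy=k,interpolation=cv2.INTER_CUBIC)
cv2.imwrite('pics/c7.png',np.hstack([cr(f,335,465,130,250,3),cr(g,200,330,150,270,3)]))"
```

```text
t: 27.6
tool_pos: [0.5173, -0.2079, 0.2017]
ee_rot: [0.8, 0.6, -0.001, -0.0]
wrist_force: [0.0, 0.3, -3.5]
grip_width: 0.0448
finger_force: 45.0
at [ 0.5173 -0.2079  0.2017] t 27.6 w 0.0448 F [ 0.0247  0.3202 -3.5291]
shift tool mm [ -1.3118   0.7701 167.1778] norm 167.18474509335562
rot -16.5 [-0.071   0.0223  0.19  ] then shift [ -1.3747   0.5675 167.1781]
rot 163.5 [  -0.035    -0.1113 -179.81  ] then shift [  1.3747  -0.5675 167.1781]
joints [-0.4032  0.3766  1.8111 -0.0007  0.9551 -0.1182]
```

View pics/c7.png

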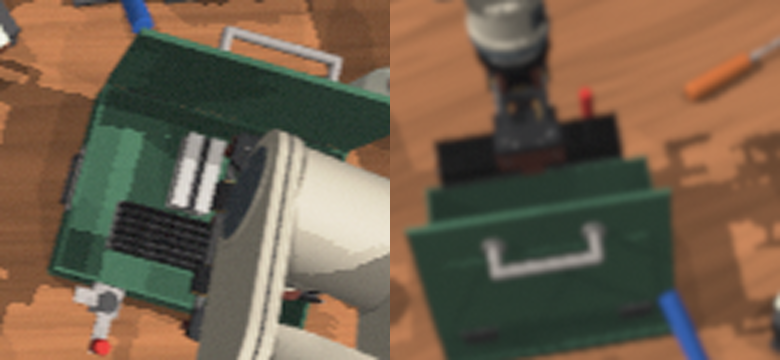

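The heat sink hangs over the front half of the box parallel to its length, profile behind it, all clear.

```bash
python3 -m jog '{"xyz":[[-1,0.7,20],[0,0,40],[0,0,40],[0,0,35],[0,0,20],[0,0,10],[0,0,2],[0,0,0]],"rot":[[0,0,0],[0,0,0],[0,0,0],[0,0,0],[0,0,0],[0,0,0],[0,0,0],[0,0,0]],"grip":[255,255,255,255,255,255,255,255]}' 45
```

```text
t: 28.7
tool_pos: [0.5189, -0.2107, 0.0359]
ee_rot: [0.801, 0.599, 0.0, 0.001]
wrist_force: [0.4, -0.9, -3.9]
grip_width: 0.0446
finger_force: 45.0
```

```bash
python3 -m jog '{"xyz":[[0,0,3.5],[0,0,0],[0,0,0],[0,0,0],[0,0,0],[0,0,-20],[0,0,-40],[0,0,-50],[0,0,-50],[0,0,-40],[30,-40,0],[30,-40,0],[30,-40,0],[0,0,0]],"rot":[[0,0,0],[0,0,0],[0,0,0],[0,0,0],[0,0,0],[0,0,0],[0,0,0],[0,0,0],[0,0,0],[0,0,0],[0,0,0],[0,0,0],[0,0,0],[0,0,0]],"grip":[255,255,98,98,98,98,98,98,98,98,98,98,98,98]}' 45
python3 -c "
from h import *
f=grab_frame('top');g=grab_frame('scene');np.savez('top6.npz',**f)
cr=lambda f,x0,x1,y0,y1,k:cv2.resize(f['pixels'][y0:y1,x0:x1,::-1],None,fx=k,fy=k,interpolation=cv2.INTER_CUBIC)
a=cr(f,180,520,80,280,2)[:, :680];b=cr(g,200,430,140,280,2)[:200]
cv2.imwrite('pics/c8.png',np.vstack([a,np.hstack([b,np.zeros((b.shape[0],680-b.shape[1],3),np.uint8)])])[:600])"
```

```text
t: 30.45
tool_pos: [0.4262, -0.0881, 0.2324]
ee_rot: [0.8, 0.6, -0.0, 0.0]
wrist_force: [0.1, -1.1, 0.1]
grip_width: 0.0538
finger_force: 0.0
```

View pics/c8.png

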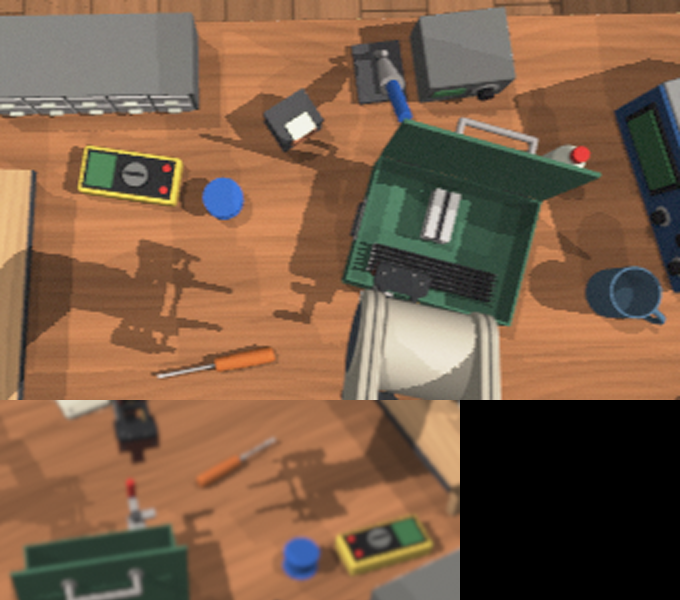

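The heat sink lies flat in the box at (430,275) with the profile at (440,215). The lid is up, the latch points to the robot (lower view, (132,500)), and the other items are unmoved.

```bash
python3 -c "
from rig import hand_in
print(hand_in())"
```

```text
the job is handed in; nothing more can be done
None
```

The job is handed in after about 30 s of the 72 s allowed: the profile and the heat sink both lie flat in the scrap box, the lid is upright, the latch is swung clear towards the robot, and the last pictures show nothing else on the bench disturbed.

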